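# Level the hall shelf with its key and keep the spirit level pressed

## Task

Take the orange-handled key out of its wooden block and push its square end through the round hole in the spirit level into the shelf's levelling foot, so that the key's collar presses the level down flat on the shelf before you turn anything. Keep pressing and turn the key clockwise (seen from above) until the white bubble lies between the two black lines, and finish there still gripping the key and holding the level pressed down. Do not shove the iron or the button dish.

Things in the scene. Friction and masses are not known exactly. Their poses are not given: they have to be found in the camera images.
- key_grip (a point): Centre of the key's orange flat handle: 50 mm along x, 12 mm thick along y, 36 mm high along z. Grasp it from above across the 12 mm. It is 64 mm above the key's lower end; the handle's underside is 46 mm above that end, with a thin stem below it. The key stands upright in the wooden block, its collar on the block's top.
- key_tip (a point): Centre of the lower end of the key's peg, 64 mm below the handle's centre; same axes as the handle.
- key: The rigid key, 82 mm tall, about 0.12 kg, origin at its lower end. From the end up: a steel peg 12 mm square and 28 mm long, sides along x and y (the last 4 mm narrowed to 9 mm square), a collar 40 mm across and 6 mm thick (28 to 34 mm above the end), a stem, the handle (46 to 82 mm).
- socket (a point): Centre of the mouth of the square socket (14 mm wide, 24 mm deep) in the brass levelling foot, seen through the level's round hole, flush with the shelf's top, about 55 mm above the table. z points up, x and y run along the socket's sides and turn with the foot. The key fits at any quarter turn, and has about 0.15 rad of play in turning.
- level_hole (a point): Aluminium spirit level on springy feet along the shelf. Origin: its underside, on the axis of its 28 mm round hole over the socket. 8 mm thick and 56 mm wide there; it extends 215 mm along -y, where the red vial housing stands 32 mm high. The key's collar bears on it around the hole; pressed flat, the key's end is 20 mm below the socket's mouth.
- vial_mid (a point): Middle of the green vial, 145 mm from the hole and 24 mm above the level's underside. Two black lines around the vial stand 14 mm either side of it; the white bubble is 18 mm long.
- level (a joint): How far the level is pressed down, m: 0 up (underside 4 mm above the shelf), 0.004 flat on the shelf. It starts moving at about 2 N and is fully down at about 6 N; then the stop is hard.
- bubble (a joint): Offset of the bubble's centre from the vial's middle, m; positive away from the foot. It starts 12 to 25 mm positive. Turning the foot clockwise (seen from above) by 1 rad moves it by -20 mm; it is clear between the lines from -0.004 to +0.004.
- foot (a joint): Angle of the levelling foot, rad, growing clockwise seen from above; 0 when the shelf is level, -1.25 to -0.6 at the start, stops at -1.5 and 1.0. It stays where it is left; turning takes about 0.2 N m. Each radian clockwise lifts the shelf at the foot (and the pressed level) by 1.7 mm.
- key_block: Fixed wooden block 70 x 70 mm, 34 mm high, origin at the middle of its underside; the key stands in its 15 mm square, 30 mm deep hole, at most 0.1 rad off the block's yaw.
- iron: Silver steam iron standing upright, about 120 x 120 mm, 265 mm tall; origin at the centre of its underside. To be left alone.
- dish: White ceramic button dish, 100 mm across, 28 mm high; origin at the centre of its underside. To be left alone.

How it is judged (in metres and radians):
On the way, in this order (a step that is already met when the one before it is completed fails the run):
1. the key is in the foot's socket and its collar presses the level down, the foot not yet turned to centre (bubble still over 8 mm off) (horizontal distance between key_tip and socket below 0.004 m and z of key_tip in the frame of socket below -0.01 m and value of joint level above 0.0025 m and contact force between key and level above 2 N and value of joint bubble above 0.008 m), for 0.2 s.
2. with the level still pressed by the key, the bubble is between the lines (horizontal distance between key_tip and socket below 0.004 m and z of key_tip in the frame of socket below -0.01 m and value of joint level above 0.0025 m and contact force between key and level above 2 N and value of joint bubble between -0.004 and 0.004 m), for 0.3 s.
At the end, for the whole second after the job is handed in: The fingers grip the key (over 2 N), its end stands over 10 mm deep in the socket within 4 mm of the axis, its collar presses the level with over 2 N and keeps it at least 2.5 of its 4 mm down, and the bubble is between the lines (centre within 4 mm of the middle of the vial) (all of step 2 and contact force between the fingers and key above 2 N); the arm keeps its last pose, push and grip.
It fails at once if the iron is shoved over 30 mm (distance of iron from where it was at the start of the episode above 0.03 m).
It fails at once if the button dish is shoved over 30 mm (distance of dish from where it was at the start of the episode above 0.03 m).
It also fails if it takes over 58 s, if anything falls off the work surface, if the arm or the gripper's body presses on something with over 40 N, if the wrist force passes 120 N, or if a joint passes its speed limit or range.

## Robot

A 6-joint arm with a two-finger parallel gripper is mounted at the origin on the work surface. World frame = base frame: x ahead of the robot, y to its left, z up, the work surface at z = 0. Lengths are in m, angles in degrees, forces in N, time in s.
With the tool pointing down it reaches from about 0.3 to 0.75 m from the base axis. Payload 8.5 kg.
Tool frame: the origin (TCP) lies at the very end of the fingers, on their centre line; the grasp point (between the pads) lies env.pinch_z behind it (env.pinch_z is the distance from the TCP to the grasp point, in m); z points along the fingers, y is the line along which they close (so a half turn about z gives the same grasp; the last joint's range is limited). The gripper opens to 85 mm and grips with 20 to 120 N. Pads are 22 mm wide; open, the fingers measure 114 mm over their backs; the gripper's body (76 mm by 85 mm) begins 54 mm behind the grasp point. The pads swing forward as they close: fully open they stand 13 mm farther back than shut.
Start: joints at [51.721, 21.807, 74.336, -0, 83.858, -12.336], TCP at [0.241, 0.495, 0.231] pointing down, gripper open.
Joint ranges: [-178.18, 178.18], [-50.72, 133.34], [12.68, 142.11], [-81.47, 261.47], [9.98, 163.14], [-165.26, 165.26]. Speed limits (degrees/s): [136.94, 136.94, 180, 180, 180, 180].

## Interface

Orientations are given as a 3x3 rotation matrix whose columns are the frame's x, y, z axes.
In Python, from rig import telemetry, get_image, env gives the robot as it stands. The module is installed in compiled form; this text tells all that it offers.
- The arm moves only by the tool apply_moves, never from a script. Its argument "series" is a list of rows, each a list of 7 numbers: the shift along the tool's x, y, z in mm, then the turn, a rotation vector about the tool's x, y, z in degrees, then the opening, from 0 (shut) to 1 (fully open). A call has 1 to 12 rows; each row shifts and turns the commanded pose from where the row before left it, along the tool's axes as they then stand; what a row does not reach is not made up. A row lasts 1/8 s, in which the tool goes at most 62.5 mm and 10.7 degrees, less where a joint would pass 70% of its speed; a pose out of reach is approached as far as the arm can. A call with a gripper value outside its range is refused whole. The fingers move at their own pace and stop on an object; "grip_force" is the grip in N (left out, the last holds). Time passes only in rows, so rows that do not move let the fingers close. It gives the time, the measured TCP pose, the force, the opening and the grip force at its end, in the units of the state.
- telemetry.observe(): the state, without advancing time (a new reading comes with each control period).
- get_image(name): name is "scene" or "top"; returns a dict with "frame" (400x640x3 uint8, red, green, blue), "z_map" (400x640 float32, m along the optical axis (not along the pixel's ray), 0 where there is no reading), "vertical_fov" (degrees; the focal length in pixels is half the picture's height over the tangent of half this angle, whatever the lens; pixels are square), "cx", "cy" (the principal point, pixels), "dist" ([k1, k2, p1, p2, k3] as OpenCV has them; the pictures are not rectified), "eye" and "attitude" of the camera in the world. Camera axes: x right, y up, looking along -z (the intrinsics and any distortion apply to the point x, -y, -z); pixel columns grow to the right and rows downward; lengths in m; the calibration is good to about 2 mm. A picture is of the moment at which its call begins.
- env.close_job(): hands the job in; it is judged then, once.
The state is a dict: "time_s": time; "q": joint angles; "qvel": joint speeds; "joint_efforts": joint torques, N m; "position": TCP position; "tool_rot": TCP orientation; "ft_force": force on the tool from outside, world axes, zero at the start; "wrist_torque": the same for the moment, N m; "grip_width": finger opening in m; "gripper_force": force on a finger pad.
Only numpy, scipy, OpenCV 4.12 (cv2) and the standard library are available. Lean on these libraries where they do the work, as an engineer would, in place of code of your own. Each camera call takes 0.05 s, during which the arm holds its last target. There are 200 camera calls.

## Working session

There is one attempt and no reset: what is moved stays moved. The work goes in short steps, Python scripts to look and compute and a tool call to move; the robot and the scene stay as the last step left them, time stands still between calls to the robot, and variables do not carry over. Pictures are saved under pics/ and viewed, at most 11 in all, crops included, and the job is handed in when it is done.

Besides the shell and the picture viewer there is one more tool, called after ">>>" by a JSON object that holds its "method" and its "body", one argument or row to a line. apply_moves: Moves the arm, as the interface text tells. Its arguments: {"type":"object","properties":{"series":{"type":"array"},"grip_force":{"type":"number"}},"required":["series"]}

```bash
mkdir -p pics
cat > h.py <<'E'
import numpy as np, cv2
from rig import telemetry, get_image, env
def cam(im):
    f=200/np.tan(np.radians(im["vertical_fov"])/2)
    K=np.array([[f,0,im["cx"]],[0,f,im["cy"]],[0,0,1.]])
    return K,np.array(im["dist"],float),np.array(im["eye"],float),np.array(im["attitude"],float)
def rays(im,px):
    K,d,e,R=cam(im)
    u=cv2.undistortPoints(np.array(px,float).reshape(-1,1,2),K,d).reshape(-1,2)
    return e,np.c_[u[:,0],-u[:,1],-np.ones(len(u))]@R.T
def plane(im,px,z):
    e,r=rays(im,px); return e+r*((z-e[2])/r[:,2])[:,None]
def depth(im,px):
    e,r=rays(im,px); p=np.round(np.array(px)).astype(int).reshape(-1,2)
    return e+r*im["z_map"][p[:,1],p[:,0]][:,None]
def save(im,n,crop=None,s=1):
    f=im["frame"][...,::-1]
    if crop: x0,y0,x1,y1=crop; f=f[y0:y1,x0:x1]
    cv2.imwrite(f"pics/{n}.png",cv2.resize(f,None,fx=s,fy=s,interpolation=cv2.INTER_CUBIC))
E
python3 - <<'E'
from h import *
for n in("scene","top"):
    im=get_image(n); save(im,n+"0"); print(n,im["eye"],im["attitude"],im["vertical_fov"],im["dist"])
s=telemetry.observe(); print(s,env.pinch_z)
E
```

```text
scene [0.97340451 0.19810635 0.92681296] [[-0.54059169 -0.70442062  0.45994805]
 [ 0.84127418 -0.44985316  0.29981644]
 [-0.0042878   0.54902069  0.83579776]] 52.63486816956849 [-0.03239797  0.          0.          0.          0.        ]
top [ 0.41006846 -0.07397883  1.38970327] [[-0.02419132  0.9960602  -0.0853162 ]
 [-0.99967508 -0.02478798 -0.005941  ]
 [-0.00803241  0.08514476  0.99633621]] 42.22098903179451 [-0.17209004  0.          0.          0.          0.        ]
{'time_s': 0.1, 'q': array([ 5.17196296e+01,  2.18391936e+01,  7.43776315e+01,  1.91425667e-03,
        8.38564212e+01, -1.23376050e+01]), 'qvel': array([-0.01836751, -0.15648647, -0.11778267, -0.00167775,  0.05931599,
        0.01048908]), 'joint_efforts': array([ 4.03658749e-03, -4.49212968e+01, -2.31657904e+01, -1.83656612e-04,
        3.64008942e-03, -5.04854245e-05]), 'position': array([0.24046911, 0.49438107, 0.23077053]), 'tool_rot': array([[-8.99229802e-01,  4.37475820e-01, -8.18049597e-04],
       [ 4.37476478e-01,  8.99229317e-01, -9.82940272e-04],
       [ 3.05601579e-04, -1.24176664e-03, -9.99999182e-01]]), 'ft_force': array([ 0.6023415 , -0.62411227,  0.11851151]), 'wrist_torque': array([-0.00613479,  0.03851398, -0.01176305]), 'gripper_force': 0.0, 'grip_width': 0.08520171274365501} 0.0187
```

View pics/scene0.png

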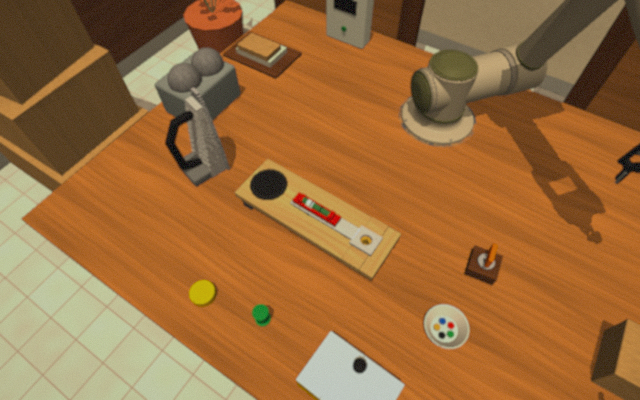

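View pics/top0.png

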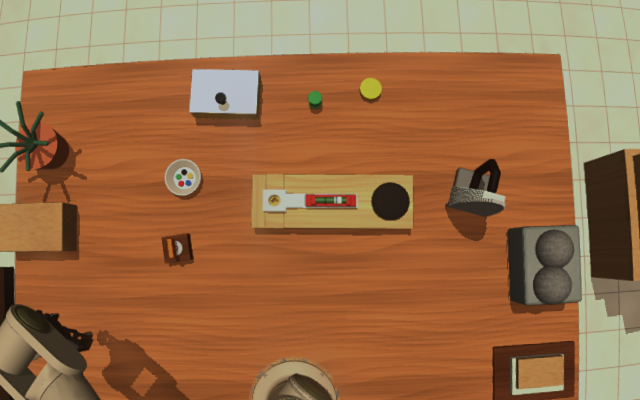

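The level's hole is at about (275,201) in top and (366,240) in scene. The key is at about (172,248) in top and (491,253) in scene. Next I enlarge the key and the foot.

Run:
```python
from h import *
T=get_image("top"); S=get_image("scene")
c=lambda im,x0,y0,x1,y1,w,h: cv2.resize(im["frame"][y0:y1,x0:x1,::-1],(w,h),interpolation=cv2.INTER_CUBIC)
a=np.vstack([np.hstack([c(T,150,225,200,275,300,300),c(T,255,180,355,225,480,300)[:, :480]]),
  np.hstack([c(S,460,235,510,285,300,300),c(S,290,185,390,255,430,300),np.zeros((300,50,3),np.uint8)])])
cv2.imwrite("pics/z1.png",a)
for n,im in(("T",T),("S",S)):
    hsv=cv2.cvtColor(im["frame"],cv2.COLOR_RGB2HSV)
    x0,y0,x1,y1=(150,225,200,275) if n=="T" else (460,235,510,285)
    m=np.zeros((400,640),np.uint8); m[y0:y1,x0:x1]=cv2.inRange(hsv,(5,170,170),(22,255,255))[y0:y1,x0:x1]
    k,l,st,ce=cv2.connectedComponentsWithStats(m)
    for i in range(1,k):
        if st[i,4]>15:
            print(n,st[i],ce[i]); v,u=np.where(l==i); p=depth(im,np.c_[u,v]); print(p.mean(0),p.min(0),p.max(0))
```

```text
T [150 225  37   4  73] [164.56164384 226.04109589]
[ 0.47955542  0.34390717 -0.00081126] [ 0.47461103  0.28327509 -0.00728756] [0.48291125 0.38641926 0.00570224]
T [150 233  15   3  37] [156.24324324 233.78378378]
[0.45619879 0.3427075  0.07507777] [ 0.41006846 -0.07397883 -0.00569067] [0.4613131  0.38521367 1.38970327]
T [191 235   9   3  21] [194.42857143 235.9047619 ]
[0.45102153 0.26022158 0.00052954] [ 0.44788789  0.24726254 -0.00433925] [0.45371395 0.27019141 0.00600259]
T [150 240  12   5  46] [154.84782609 241.67391304]
[0.43731985 0.37106431 0.00058727] [ 0.43089919  0.35198528 -0.00578442] [0.44209146 0.38558284 0.00612344]
T [168 240   5  18  52] [169.73076923 248.17307692]
[0.41840864 0.30394673 0.08778582] [0.39589221 0.2974011  0.08229304] [0.43926493 0.30989376 0.09299888]
T [192 240   8   8  56] [195.28571429 243.16071429]
[ 4.31352055e-01  2.58221152e-01 -2.14607835e-04] [ 0.42099153  0.24747607 -0.00664077] [0.44010527 0.26757279 0.00643742]
T [150 244  13  13  89] [156.51685393 250.82022472]
[ 4.12317950e-01  3.66718934e-01 -4.44417508e-05] [ 0.39840364  0.35028174 -0.00919519] [0.43078616 0.38591917 0.00840223]
T [150 273  31   2  45] [167.24444444 273.66666667]
[0.35116057 0.32865455 0.0295874 ] [ 0.34843803 -0.07397883 -0.00767714] [0.41006846 0.38526064 1.38970327]
S [460 235  50  39 976] [484.3329918  246.27971311]
[0.3663123  0.28909119 0.01412922] [ 0.29100774  0.19810635 -0.0048706 ] [0.97340451 0.35969615 0.92681296]
S [494 268  16  17 174] [503.1091954  277.78735632]
[0.42144038 0.35874586 0.01080376] [ 0.39179264  0.19810635 -0.00455268] [0.97340451 0.37845805 0.92681296]
S [460 274  26  11 133] [468.72932331 281.04511278]
[0.47588214 0.29079288 0.01433389] [ 0.45470752  0.19810635 -0.00396528] [0.97340451 0.3283478  0.92681296]
```

View pics/z1.png

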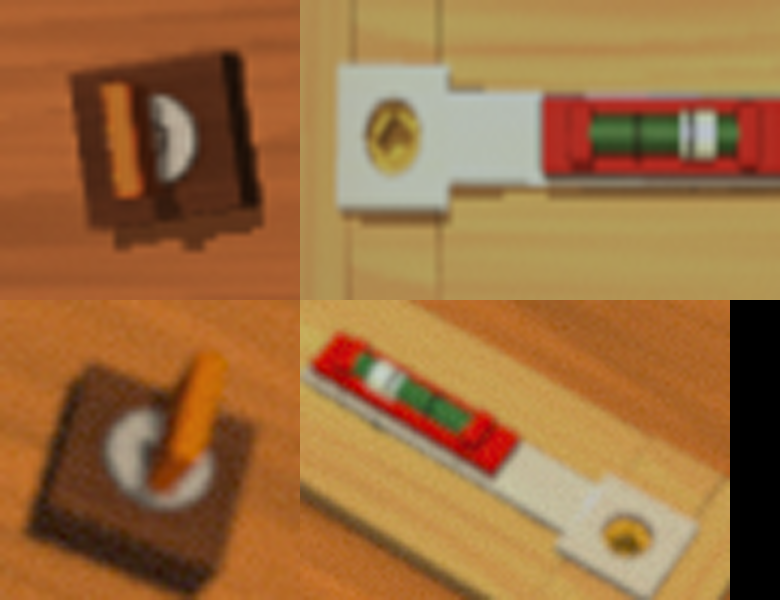

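Run:
```python
from h import *
A={}
for n in("top","scene"):
    fs=[get_image(n) for _ in range(8)]; im=fs[0]
    im["frame"]=np.mean([f["frame"].astype(float) for f in fs],0).round().astype(np.uint8)
    im["z_map"]=np.median([f["z_map"] for f in fs],0); A[n]=im
np.save("A.npy",A,allow_pickle=True)
T,S=A["top"],A["scene"]
def up(im,x0,y0,x1,y1,s=8):
    return cv2.resize(im["frame"][y0:y1,x0:x1],None,fx=s,fy=s,interpolation=cv2.INTER_CUBIC)
def topx(p,x0,y0,s=8): return (np.array(p,float)+.5)/s-.5+[x0,y0]
# key handle top view
g=up(T,160,233,195,265); h=cv2.cvtColor(g,cv2.COLOR_RGB2HSV)
m=cv2.inRange(h,(5,150,150),(22,255,255)); cs,_=cv2.findContours(m,0,1)
for c in cs:
    if cv2.contourArea(c)>600:
        r=cv2.minAreaRect(c); b=topx(cv2.boxPoints(r),160,233); print("handle",r, b.tolist()); P=plane(T,b,.088); print(P.mean(0),P)
# block top contours by depth
for n,im,box in(("T",T,(255,185,310,220)),("S",S,(345,215,395,262))):
    x0,y0,x1,y1=box; g=up(im,*box); h=cv2.cvtColor(g,cv2.COLOR_RGB2HSV)
    m=cv2.inRange(h,(0,0,140),(179,75,255)); cs,hi=cv2.findContours(m,cv2.RETR_CCOMP,1)
    for c,q in zip(cs,hi[0]):
        if cv2.contourArea(c)>1000:
            M=cv2.moments(c); ce=topx([M['m10']/M['m00'],M['m01']/M['m00']],x0,y0)
            print(n,"hole" if q[3]>=0 else "outer",cv2.contourArea(c)/64,ce,plane(im,[ce],.067),depth(im,[ce]))
            if q[3]<0: print(cv2.minAreaRect(c))
# depth of shelf & level top
for p in([265,215],[295,215],[290,201],[268,194]): print(p,depth(T,[p]))
c=lambda im,x0,y0,x1,y1,w,h: cv2.resize(im["frame"][y0:y1,x0:x1,::-1],(w,h),interpolation=cv2.INTER_CUBIC)
a=np.vstack([np.hstack([c(T,300,188,365,213,780,300)]),
  np.hstack([c(T,263,189,288,214,300,300),c(S,353,227,378,252,300,300),c(T,155,233,195,273,180,180).repeat(1,0) if 0 else cv2.resize(c(T,155,233,195,273,180,180),(180,300))])])
cv2.imwrite("pics/z2.png",a)
print(T["frame"][200,300:362].tolist())
```

```text
handle ((82.18072509765625, 123.61233520507812), (149.71250915527344, 32.77407455444336), 82.193603515625) [[166.53476476669312, 239.0219488143921], [170.59355640411377, 238.465500831604], [173.1354160308838, 257.0061340332031], [169.0766248703003, 257.56258392333984]]
[0.41882375 0.3036278  0.088     ] [[0.44185714 0.31210064 0.088     ]
 [0.44308786 0.30141298 0.088     ]
 [0.39580807 0.29517054 0.088     ]
 [0.39454193 0.30582706 0.088     ]]
handle ((245.5, 127.5), (255.0, 67.0), 90.0) [[186.0625, 232.5625], [194.4375, 232.5625], [194.4375, 264.4375], [186.0625, 264.4375]]
[0.41674453 0.25039981 0.088     ] [[0.45736162 0.26083656 0.088     ]
 [0.45693046 0.23907036 0.088     ]
 [0.37619054 0.23999741 0.088     ]
 [0.37649549 0.26169492 0.088     ]]
handle ((86.0, 124.5), (249.0, 172.0), 90.0) [[159.5625, 232.5625], [181.0625, 232.5625], [181.0625, 263.6875], [159.5625, 263.6875]]
[0.4185386  0.30250633 0.088     ] [[0.45869096 0.33042555 0.088     ]
 [0.45761651 0.27387988 0.088     ]
 [0.37857146 0.2746727  0.088     ]
 [0.37927546 0.3310472  0.088     ]]
T outer 781.6328125 [2
[... 1067 characters left out ...]
5], [69, 104, 56], [70, 104, 55], [70, 104, 55], [71, 104, 56], [70, 104, 56], [71, 105, 56], [71, 104, 56], [62, 85, 47], [57, 74, 42], [66, 94, 52], [71, 105, 56], [73, 108, 59], [75, 109, 60], [76, 109, 60], [75, 110, 61], [73, 108, 58], [80, 113, 69], [144, 159, 148], [156, 162, 164], [120, 122, 124], [151, 156, 157], [182, 188, 191], [184, 191, 194], [182, 189, 192], [139, 155, 142], [79, 112, 67], [73, 109, 58], [73, 111, 60], [78, 107, 59], [130, 82, 48], [168, 51, 36], [176, 43, 33], [174, 41, 32], [154, 38, 29], [158, 40, 30], [174, 43, 33], [175, 43, 32], [175, 40, 30], [173, 53, 43], [177, 147, 132], [174, 170, 141], [174, 156, 100], [178, 152, 85], [179, 149, 84], [178, 148, 84]]
```

View pics/z2.png

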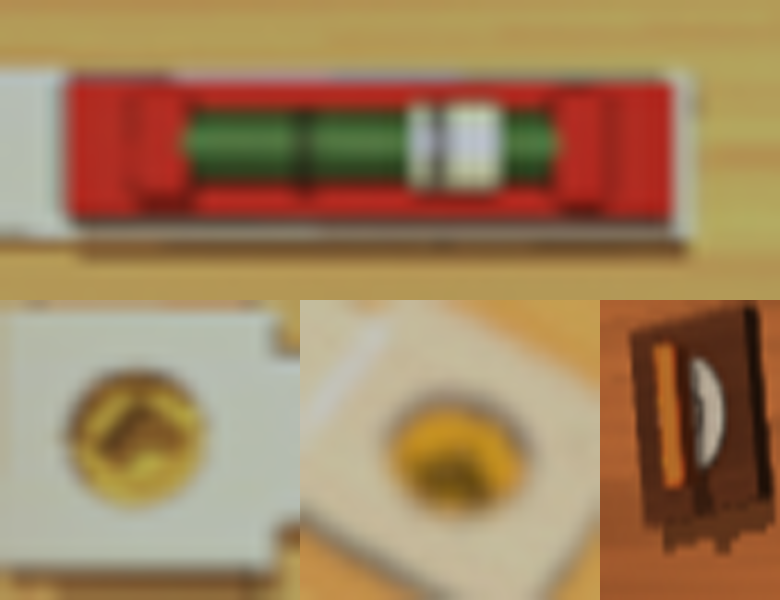

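```bash
cat >> h.py <<'E'
def delta(p,yaw):
    "shift in mm in tool axes, turn about tool z (deg); yaw = world angle of tool x"
    s=telemetry.observe(); R=s["tool_rot"]; y0=np.degrees(np.arctan2(R[1,0],R[0,0]))
    t=-((yaw-y0+180)%360-180)
    print("pos",s["position"].round(4),"tilt",R[:2,2].round(4),"yaw",y0.round(2),"F",s["ft_force"].round(1),"M",s["wrist_torque"].round(2),"t",s["time_s"])
    print("shift mm",(R.T@(np.array(p)-s["position"])*1000).round(1),"turn",round(t,2),"J6",s["q"][5].round(1))
E
python3 - <<'E'
from h import *
A=np.load("A.npy",allow_pickle=True).item();T,S=A["top"],A["scene"]
delta([.4188,.3036,.12],187.5)
# scene: orange handle
x0,y0=478,238
g=cv2.resize(S["frame"][y0:y0+36,x0:x0+28],None,fx=8,fy=8,interpolation=cv2.INTER_CUBIC)
m=cv2.inRange(cv2.cvtColor(g,cv2.COLOR_RGB2HSV),(9,215,150),(22,255,255)); cs,_=cv2.findContours(m,0,1)
for c in cs:
    if cv2.contourArea(c)>400: print(cv2.contourArea(c)/64,[ (np.array(q)/8+[x0-.44,y0-.44]).round(1).tolist() for q in cv2.boxPoints(cv2.minAreaRect(c))])
# level yaw from red housing, top view
h=cv2.cvtColor(T["frame"],cv2.COLOR_RGB2HSV); m=np.zeros((400,640),np.uint8)
m[185:215,295:365]=(cv2.inRange(h,(0,150,100),(6,255,255))|cv2.inRange(h,(174,150,100),(179,255,255)))[185:215,295:365]
c=max(cv2.findContours(m,0,1)[0],key=cv2.contourArea); b=cv2.boxPoints(cv2.minAreaRect(c)); P=plane(T,b,.09); print(b,P,P.mean(0))
# shelf edges
h=plane(T,[[273.88,200.03]],.067)[0]; d=P.mean(0)-h; print("level dir yaw vs -y",np.degrees(np.arctan2(d[0],-d[1])),np.linalg.norm(d[:2]))
L=plane(T,[[324.8,200.3],[336.1,200.3],[333.85,200.3],[341.35,200.3]],.083); print(L, np.linalg.norm(L[0]-L[1]), np.linalg.norm((L[2]+L[3]-L[0]-L[1])/2))
E
```

```text
pos [0.2406 0.4946 0.2313] tilt [0. 0.] yaw 154.06 F [ 0.6  0.2 -0.4] M [-0.03 -0.01  0.04] t 1.0
shift mm [-243.8  -93.8  111.3] turn -33.44 J6 -12.3
100.2890625 [[487.7, 261.5], [491.8, 242.2], [498.3, 243.6], [494.3, 262.8]]
[[306. 195.]
 [355. 195.]
 [355. 205.]
 [306. 205.]] [[ 0.54527176 -0.04668017  0.09      ]
 [ 0.54220237 -0.17028067  0.09      ]
 [ 0.51689275 -0.16949165  0.09      ]
 [ 0.51996395 -0.04610204  0.09      ]] [ 0.53108271 -0.10813863  0.09      ]
level dir yaw vs -y -2.2491088701152586 0.14486618061267376
[[ 0.53131603 -0.0938406   0.083     ]
 [ 0.53060442 -0.12246098  0.083     ]
 [ 0.530746   -0.11676128  0.083     ]
 [ 0.53027423 -0.13576318  0.083     ]] 0.028629221214737367 0.018117030394144876
```

>>> {"method": "apply_moves", "body": {
  "series": [
    [-48.8, -18.8, 8, 0, 0, 0, 1],
    [-48.8, -18.8, 8, 0, 0, 0, 1],
    [-48.8, -18.8, 8, 0, 0, 0, 1],
    [-48.8, -18.8, 8, 0, 0, 0, 1],
    [-48.8, -18.8, 8, 0, 0, 0, 1],
    [0, 0, 15, 0, 0, -8.4, 1],
    [0, 0, 15, 0, 0, -8.4, 1],
    [0, 0, 15, 0, 0, -8.3, 1],
    [0, 0, 15, 0, 0, -8.3, 1],
    [0, 0, 0, 0, 0, 0, 1],
    [0, 0, 0, 0, 0, 0, 1]
  ]
}}

```text
time_s: 2.38
position: [0.4192, 0.3034, 0.1319]
tool_rot: [[-0.992, -0.127, 0.001], [-0.127, 0.992, 0.0], [-0.001, 0.0, -1.0]]
ft_force: [-0.3, -0.7, -0.0]
grip_width: 0.0853
gripper_force: 0.0
```

Run:
```python
from h import *
delta([.4188,.3036,.0513],187.5)
S=get_image("scene"); save(S,"s3",(430,170,550,290),5)
```

```text
pos [0.4192 0.3034 0.1319] tilt [0.0008 0.0004] yaw -172.7 F [-0.3 -0.7 -0. ] M [ 0.05 -0.01 -0.  ] t 2.375
shift mm [ 0.4  0.2 80.6] turn -0.2 J6 -74.5
```

View pics/s3.png

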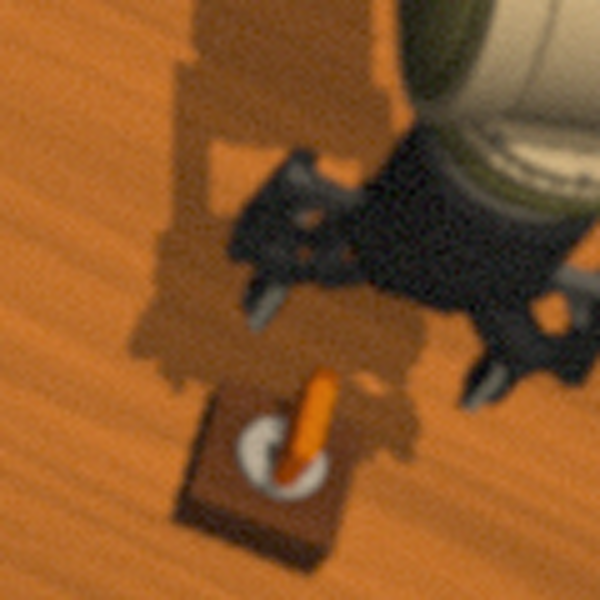

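The open fingers straddle the orange handle at (315,425) in the crop, so I descend and grip.

>>> {"method": "apply_moves", "body": {
  "series": [
    [0.4, 0.2, 20, 0, 0, -0.2, 1],
    [0, 0, 20, 0, 0, 0, 1],
    [0, 0, 20, 0, 0, 0, 1],
    [0, 0, 20, 0, 0, 0, 1],
    [0, 0, 0, 0, 0, 0, 0.5],
    [0, 0, 0, 0, 0, 0, 0.2],
    [0, 0, 0, 0, 0, 0, 0.0],
    [0, 0, 0, 0, 0, 0, 0],
    [0, 0, 0, 0, 0, 0, 0],
    [0, 0, 0, 0, 0, 0, 0],
    [0, 0, 0, 0, 0, 0, 0]
  ],
  "grip_force": 70
}}

```text
time_s: 3.8
position: [0.4188, 0.3036, 0.052]
tool_rot: [[-0.991, -0.133, 0.001], [-0.133, 0.991, 0.001], [-0.001, 0.0, -1.0]]
ft_force: [-1.9, 0.4, 5.8]
grip_width: 0.0112
gripper_force: 82.2
```

Run:
```python
from h import *
delta([.4188,.3036,.0513],187.5); s=telemetry.observe(); print(s["q"].round(1),s["grip_width"],s["gripper_force"])
```

```text
pos [0.4188 0.3036 0.052 ] tilt [0.0012 0.0005] yaw -172.34 F [-1.9  0.4  5.8] M [-0.04  0.15 -0.03] t 3.8
shift mm [-0.  -0.   0.7] turn 0.16 J6 -74.8
[ 22.8  30.5  94.   -0.   55.5 -74.8] 0.011157770107003187 82.19460546970367
```

>>> {"method": "apply_moves", "body": {
  "series": [
    [0, 0, -15, 0, 0, 0, 0],
    [0, 0, -25, 0, 0, 0, 0],
    [0, 0, -30, 0, 0, 0, 0],
    [0, 0, -30, 0, 0, 0, 0],
    [-11.8, -40, 0, 0, 0, 0, 0],
    [-11.8, -40, 0, 0, 0, 0, 0],
    [-11.8, -40, 0, 0, 0, 0, 0],
    [-11.8, -40, 0, 0, 0, 0, 0],
    [-11.8, -40, 0, 0, 0, 0, 0],
    [-11.8, -40, 0, 0, 0, 0, 0],
    [-11.6, -40, 0, 0, 0, 0, 0]
  ],
  "grip_force": 100
}}

```text
time_s: 5.18
position: [0.5377, 0.0356, 0.1512]
tool_rot: [[-0.991, -0.133, -0.0], [-0.133, 0.991, 0.0], [0.0, 0.0, -1.0]]
ft_force: [0.8, 0.5, -1.6]
grip_width: 0.0106
gripper_force: 110.9
```

>>> {"method": "apply_moves", "body": {
  "series": [
    [0, 0, 0, 0, 0, 9.8, 0],
    [0, 0, 0, 0, 0, 9.8, 0],
    [0, 0, 0, 0, 0, 9.8, 0],
    [0, 0, 0, 0, 0, 9.8, 0],
    [0, 0, 0, 0, 0, 9.8, 0],
    [0, 0, 0, 0, 0, 0, 0],
    [0, 0, 0, 0, 0, 0, 0]
  ]
}}

```text
time_s: 6.05
position: [0.5373, 0.0369, 0.1512]
tool_rot: [[-0.753, 0.658, -0.0], [0.658, 0.753, 0.0], [0.0, -0.0, -1.0]]
ft_force: [0.7, -0.6, -1.5]
grip_width: 0.0108
gripper_force: 110.9
```

Run:
```python
from h import *
delta([.5378,.0369,.162],138.6); s=telemetry.observe(); print(s["q"].round(1),s["grip_width"],s["gripper_force"])
S=get_image("scene"); T=get_image("top")
c=lambda im,x0,y0,x1,y1,w,h: cv2.resize(im["frame"][y0:y1,x0:x1,::-1],(w,h),interpolation=cv2.INTER_CUBIC)
cv2.imwrite("pics/h4.png",np.hstack([c(S,330,170,410,260,480,540),c(T,245,170,295,260,300,540)]))
```

```text
pos [0.5373 0.0369 0.1512] tilt [-0.0004  0.    ] yaw 138.84 F [ 0.7 -0.6 -1.5] M [-0.    0.    0.01] t 6.05
shift mm [ -0.4   0.3 -10.8] turn 0.24 J6 -57.5
[ -8.7  24.8  83.6  -0.   71.6 -57.5] 0.010837342555164043 110.86848199367523
```

View pics/h4.png

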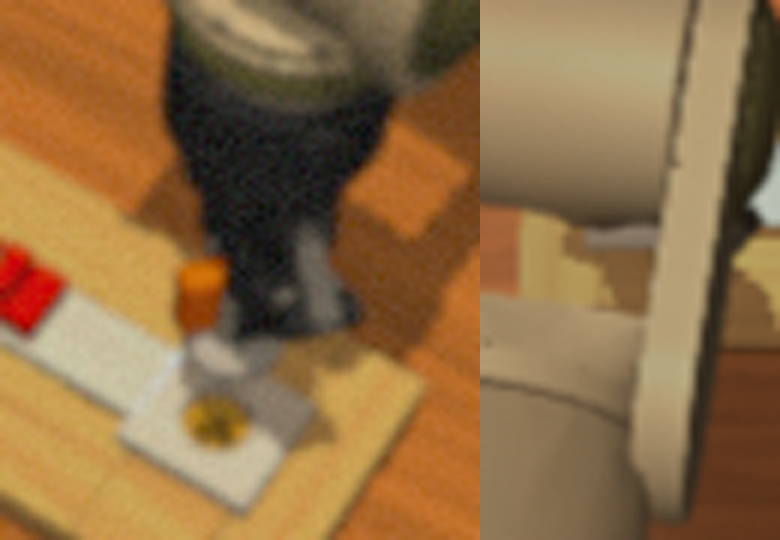

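>>> {"method": "apply_moves", "body": {
  "series": [
    [-0.4, 0.3, 14, 0, 0, 0.2, 0],
    [0, 0, 14, 0, 0, 0, 0],
    [0, 0, 0, 0, 0, 0, 0],
    [0, 0, 0, 0, 0, 0, 0]
  ]
}}

```text
time_s: 6.65
position: [0.5381, 0.0369, 0.1233]
tool_rot: [[-0.749, 0.663, 0.0], [0.663, 0.749, 0.0], [0.0, 0.0, -1.0]]
ft_force: [-0.3, 0.1, -2.1]
grip_width: 0.0108
gripper_force: 110.9
```

Run:
```python
from h import *
delta([.5378,.0369,.123],138.6); s=telemetry.observe(); p=s["position"]; tip=p-[0,0,.046]
fs=[get_image("scene") for _ in range(6)]; S=fs[0]; S["frame"]=np.mean([f["frame"].astype(float) for f in fs],0).round().astype(np.uint8)
np.save("S5.npy",{"S":S,"tip":tip,"yaw":138.6},allow_pickle=True)
K,d,e,R=cam(S)
def proj(P):
    c=(np.atleast_2d(P)-e)@R*[1,-1,-1]; return cv2.projectPoints(c,np.zeros(3),np.zeros(3),K,d)[0].reshape(-1,2)
x0,y0,s8=340,205,12
g=cv2.resize(S["frame"][y0:y0+50,x0:x0+55,::-1],None,fx=s8,fy=s8,interpolation=cv2.INTER_CUBIC)
def dr(P,col):
    q=((proj(P)-[x0,y0]+.5)*s8-.5).round().astype(int); cv2.polylines(g,[q.reshape(-1,1,2)],True,col,1)
a=np.linspace(0,2*np.pi,40); k=np.radians(48.6)
c=lambda r,z: tip+np.c_[r*np.cos(a),r*np.sin(a),0*a+z]
b=np.array([[1,1],[1,-1],[-1,-1],[-1,1]])@np.array([[np.cos(k),np.sin(k)],[-np.sin(k),np.cos(k)]])
dr(c(.02,.028),(255,0,0)); dr(c(.02,.034),(255,0,0)); dr(tip+np.c_[b*.006,np.full(4,.004)],(0,0,255)); dr(tip+np.c_[b*.0045,np.zeros(4)],(0,0,255))
h=np.array([.539,.0372,.067]); dr(h+np.c_[.014*np.cos(a),.014*np.sin(a),0*a],(0,255,0))
dr([.539,.0372,.055]+np.c_[b*.007,np.zeros(4)],(255,255,0))
cv2.imwrite("pics/h5.png",g)
```

```text
pos [0.5381 0.0369 0.1233] tilt [0. 0.] yaw 138.46 F [-0.3  0.1 -2.1] M [ 0.02  0.03 -0.01] t 6.65
shift mm [ 0.2 -0.2  0.3] turn -0.14 J6 -57.1
```

View pics/h5.png

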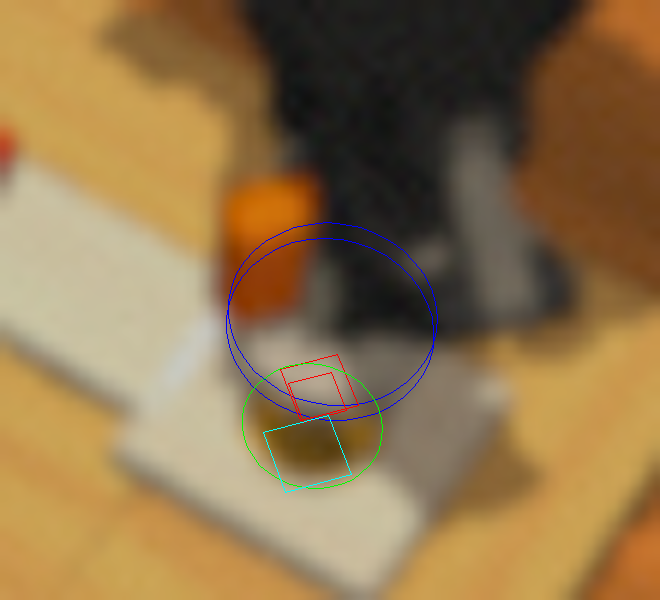

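The blue ring is the predicted collar and the green ring is the hole. The hole's brass is at about (310,425), and the handle's end face spans (225..318, 178..318). I check the handle prediction against it, with contrast raised.

Run:
```python
from h import *
D=np.load("S5.npy",allow_pickle=True).item(); S,tip=D["S"],D["tip"]
K,d,e,R=cam(S)
def proj(P):
    c=(np.atleast_2d(P)-e)@R*[1,-1,-1]; return cv2.projectPoints(c,np.zeros(3),np.zeros(3),K,d)[0].reshape(-1,2)
x0,y0,s8=352,214,24
g0=cv2.resize(S["frame"][y0:y0+32,x0:x0+26,::-1],None,fx=s8,fy=s8,interpolation=cv2.INTER_CUBIC)[:,:600]
lab=cv2.cvtColor(g0,cv2.COLOR_BGR2LAB); lab[...,0]=cv2.createCLAHE(4,(3,3)).apply(lab[...,0]); g=cv2.cvtColor(lab,cv2.COLOR_LAB2BGR)[:,:]
k=np.radians(48.6); ux=np.array([np.cos(k),np.sin(k),0]); uy=np.array([-np.sin(k),np.cos(k),0])
for sx in(-1,1):
    P=[tip+sx*.025*ux+sy*.006*uy+[0,0,z] for sy,z in((-1,.046),(1,.046),(1,.082),(-1,.082))]
    print(sx,proj(P).round(2).tolist())
    cv2.polylines(g,[((proj(P)-[x0,y0]+.5)*s8-.5).round().astype(int).reshape(-1,1,2)],True,(255,0,0),1)
cv2.imwrite("pics/h6.png",cv2.resize(g,None,fx=.78,fy=.78))
# observed orange box in px
m=cv2.inRange(cv2.cvtColor(g0,cv2.COLOR_BGR2HSV),(0,140,90),(18,255,255))
for c in cv2.findContours(m,0,1)[0]:
    if cv2.contourArea(c)>3000: print((cv2.boxPoints(cv2.minAreaRect(c))/s8+[x0-.48,y0-.48]).round(2).tolist())
```

```text
-1 [[361.65, 219.58], [366.56, 218.34], [367.96, 210.09], [362.89, 211.35]]
1 [[368.88, 238.03], [373.92, 236.72], [375.62, 228.86], [370.41, 230.19]]
[[360.36, 241.2], [360.86, 237.82], [371.15, 239.34], [370.65, 242.72]]
[[352.6, 214.83], [362.47, 211.06], [369.08, 228.37], [359.21, 232.14]]
```

View pics/h6.png

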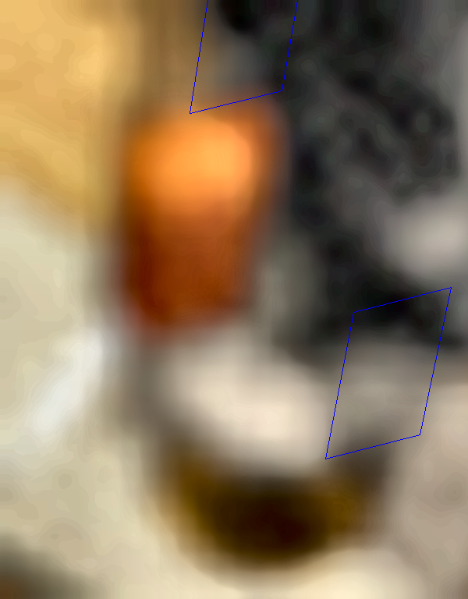

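Run:
```python
from h import *
D=np.load("S5.npy",allow_pickle=True).item(); S,tip=D["S"],D["tip"]
K,d,e,R=cam(S)
def proj(P):
    c=(np.atleast_2d(P)-e)@R*[1,-1,-1]; return cv2.projectPoints(c,np.zeros(3),np.zeros(3),K,d)[0].reshape(-1,2)
x0,y0,s8=352,212,24
g0=cv2.resize(S["frame"][y0:y0+34,x0:x0+28,::-1],None,fx=s8,fy=s8,interpolation=cv2.INTER_CUBIC)
g=cv2.convertScaleAbs(g0,alpha=1.3)
k=np.radians(138.5); ux=np.array([np.cos(k),np.sin(k),0]); uy=np.array([-np.sin(k),np.cos(k),0])
pl=lambda P,c: cv2.polylines(g,[((proj(P)-[x0,y0]+.5)*s8-.5).round().astype(int).reshape(-1,1,2)],True,c,1)
P=[tip-.025*ux+sy*.006*uy+[0,0,z] for sy,z in((-1,.046),(1,.046),(1,.082),(-1,.082))]
print(proj(P).round(2).tolist()); pl(P,(255,0,0))
for z in(.028,.034): pl([tip+[.02*np.cos(a),.02*np.sin(a),z] for a in np.linspace(0,6.28,50)],(255,0,0))
for z,r in((.028,.006),(.004,.006),(0,.0045)): pl([tip+r*(a*ux+b*uy)+[0,0,z] for a,b in((1,1),(1,-1),(-1,-1),(-1,1))],(0,0,255))
print("d px per m x,y:",(proj([tip+[.001,0,0]])-proj([tip])),(proj([tip+[0,.001,0]])-proj([tip])))
cv2.imwrite("pics/h7.png",cv2.resize(g,None,fx=.72,fy=.72))
```

```text
[[358.12, 232.91], [356.44, 228.46], [357.53, 220.41], [359.27, 224.97]]
d px per m x,y: [[-0.20713119  0.31470202]] [[0.36797124 0.20085244]]
```

View pics/h7.png

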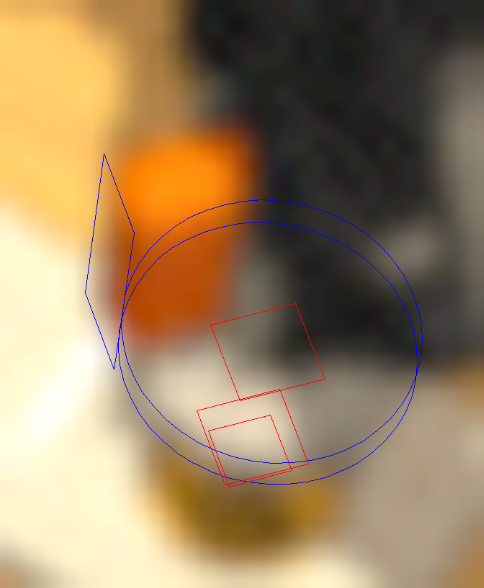

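>>> {"method": "apply_moves", "body": {
  "series": [
    [0, 0, 5, 0, 0, 0, 0],
    [0, 0, 5, 0, 0, 0, 0],
    [0, 0, 5, 0, 0, 0, 0],
    [0, 0, 5, 0, 0, 0, 0],
    [0, 0, 2.5, 0, 0, 0, 0],
    [0, 0, 2.5, 0, 0, 0, 0],
    [0, 0, 0, 0, 0, 0, 0]
  ]
}}

```text
time_s: 7.82
position: [0.5379, 0.0368, 0.0982]
tool_rot: [[-0.748, 0.663, -0.0], [0.663, 0.748, 0.0], [0.0, -0.0, -1.0]]
ft_force: [0.5, 0.5, -2.3]
grip_width: 0.0105
gripper_force: 110.9
```

Run:
```python
from h import *
delta([.5378,.0369,.0953],138.6)
```

```text
pos [0.5379 0.0368 0.0982] tilt [-0.0002  0.    ] yaw 138.46 F [ 0.5  0.5 -2.3] M [-0.05 -0.04 -0.  ] t 7.825
shift mm [ 0.1 -0.   2.9] turn -0.14 J6 -57.1
```

>>> {"method": "apply_moves", "body": {
  "series": [
    [0, 0, 1.5, 0, 0, 0, 0],
    [0, 0, 1.5, 0, 0, 0, 0],
    [0, 0, 1.0, 0, 0, 0, 0],
    [0, 0, 0, 0, 0, 0, 0]
  ]
}}

```text
time_s: 8.32
position: [0.5378, 0.0368, 0.0942]
tool_rot: [[-0.748, 0.663, -0.0], [0.663, 0.748, -0.0], [0.0, -0.0, -1.0]]
ft_force: [-0.5, -0.6, -2.0]
grip_width: 0.0106
gripper_force: 110.9
```

>>> {"method": "apply_moves", "body": {
  "series": [
    [0, 0, 1.5, 0, 0, 0, 0],
    [0, 0, 1.5, 0, 0, 0, 0],
    [0, 0, 1.0, 0, 0, 0, 0],
    [0, 0, 0, 0, 0, 0, 0]
  ]
}}

```text
time_s: 8.82
position: [0.5378, 0.0368, 0.0902]
tool_rot: [[-0.748, 0.663, -0.0], [0.663, 0.748, -0.0], [0.0, -0.0, -1.0]]
ft_force: [-1.8, -1.8, -1.7]
grip_width: 0.0106
gripper_force: 110.8
```

>>> {"method": "apply_moves", "body": {
  "series": [
    [0, -0.5, 1, 0, 0, 0, 0],
    [0, 0, 1, 0, 0, 0, 0],
    [0, 0, 1.0, 0, 0, 0, 0],
    [0, 0, 1, 0, 0, 0, 0],
    [0, 0, 0, 0, 0, 0, 0]
  ]
}}

```text
time_s: 9.45
position: [0.5376, 0.0366, 0.0862]
tool_rot: [[-0.748, 0.663, -0.0], [0.663, 0.748, 0.0], [0.0, 0.0, -1.0]]
ft_force: [0.4, 0.0, -2.2]
grip_width: 0.0109
gripper_force: 110.9
```

Lateral forces have gone, so the peg is in the socket. I continue down to press the level.

>>> {"method": "apply_moves", "body": {
  "series": [
    [0, 0, 1, 0, 0, 0, 0],
    [0, 0, 1, 0, 0, 0, 0],
    [0, 0, 0.5, 0, 0, 0, 0],
    [0, 0, 0, 0, 0, 0, 0]
  ]
}}

```text
time_s: 9.95
position: [0.5376, 0.0365, 0.0838]
tool_rot: [[-0.748, 0.663, 0.0], [0.663, 0.748, -0.0], [-0.0, -0.0, -1.0]]
ft_force: [0.4, -0.9, -1.1]
grip_width: 0.0105
gripper_force: 110.9
```

>>> {"method": "apply_moves", "body": {
  "series": [
    [0, 0, 1, 0, 0, 0, 0],
    [0, 0, 0.5, 0, 0, 0, 0],
    [0, 0, 0, 0, 0, 0, 0]
  ]
}}

```text
time_s: 10.32
position: [0.5376, 0.0365, 0.0825]
tool_rot: [[-0.748, 0.663, 0.0], [0.663, 0.748, -0.0], [-0.0, 0.0, -1.0]]
ft_force: [-1.4, 0.0, 1.5]
grip_width: 0.0106
gripper_force: 111.2
```

>>> {"method": "apply_moves", "body": {
  "series": [
    [0, 0, 1, 0, 0, 0, 0],
    [0, 0, 1, 0, 0, 0, 0],
    [0, 0, 0, 0, 0, 0, 0]
  ]
}}

```text
time_s: 10.7
position: [0.5377, 0.0365, 0.0804]
tool_rot: [[-0.748, 0.663, 0.0], [0.663, 0.748, -0.0], [-0.0, 0.0, -1.0]]
ft_force: [-0.4, -0.1, 3.7]
grip_width: 0.0111
gripper_force: 111.7
```

>>> {"method": "apply_moves", "body": {
  "series": [
    [0, 0, 0.6, 0, 0, 0, 0],
    [0, 0, 0, 0, 0, 0, 0]
  ]
}}

```text
time_s: 10.95
position: [0.5377, 0.0365, 0.0798]
tool_rot: [[-0.748, 0.663, 0.0], [0.663, 0.748, -0.0], [-0.0, 0.0, -1.0]]
ft_force: [-0.6, -0.4, 3.6]
grip_width: 0.0108
gripper_force: 111.9
```

>>> {"method": "apply_moves", "body": {
  "series": [
    [0, 0, 0.6, 0, 0, 0, 0],
    [0, 0, 0, 0, 0, 0, 0]
  ]
}}

```text
time_s: 11.2
position: [0.5377, 0.0365, 0.0796]
tool_rot: [[-0.749, 0.663, 0.0], [0.663, 0.749, -0.0], [-0.0, 0.0, -1.0]]
ft_force: [-2.8, 1.2, 8.9]
grip_width: 0.0109
gripper_force: 112.9
```

>>> {"method": "apply_moves", "body": {
  "series": [
    [0, 0, 0.5, 0, 0, 0, 0],
    [0, 0, 0, 0, 0, 0, 0]
  ]
}}

```text
time_s: 11.45
position: [0.5377, 0.0365, 0.0795]
tool_rot: [[-0.749, 0.663, 0.001], [0.663, 0.749, -0.0], [-0.001, 0.0, -1.0]]
ft_force: [-4.5, 2.1, 13.3]
grip_width: 0.0111
gripper_force: 113.6
```

>>> {"method": "apply_moves", "body": {
  "series": [
    [0, 0, 0, 0, 0, 0, 0],
    [0, 0, 0, 0, 0, 0, 0],
    [0, 0, 0, 0, 0, 4, 0],
    [0, 0, -0.1, 0, 0, 4, 0],
    [0, 0, -0.1, 0, 0, 4, 0],
    [0, 0, -0.1, 0, 0, 4, 0],
    [0, 0, -0.1, 0, 0, 4, 0],
    [0, 0, -0.1, 0, 0, 4, 0],
    [0, 0, 0, 0, 0, 0, 0],
    [0, 0, 0, 0, 0, 0, 0]
  ]
}}

```text
time_s: 12.7
position: [0.537, 0.0365, 0.0798]
tool_rot: [[-0.414, 0.91, -0.001], [0.91, 0.414, -0.0], [0.0, -0.001, -1.0]]
ft_force: [-5.8, 0.9, 12.9]
grip_width: 0.0106
gripper_force: 113.4
```

```bash
cat >> h.py <<'E'
def bubble(tag=None):
    "bubble offset (mm, + away from foot) in each view, from profiles along the vial's axis"
    e0=np.array([.5310,-.1082])
    u=np.array([-.0249,-1.]); u/=np.linalg.norm(u)
    for n in("top","scene"):
        fs=[get_image(n) for _ in range(4)]; im=fs[0]; f=np.mean([q["frame"].astype(float) for q in fs],0).astype(np.float32)
        K,d,e,R=cam(im); t=np.arange(-30,30,.5)
        P=np.c_[e0+np.outer(t/1000,u),np.full(len(t),.083)]
        q=cv2.projectPoints((P-e)@R*[1,-1,-1],np.zeros(3),np.zeros(3),K,d)[0].reshape(-1,2).astype(np.float32)
        pr=cv2.remap(f,q[:,:1],q[:,1:],cv2.INTER_CUBIC).reshape(-1,3)
        b=pr[:,2]; w=b>105
        print(n,"white from",t[w].min() if w.any() else None,"to",t[w].max() if w.any() else None,"green min at",[ (float(a),int(g)) for a,g in zip(t[1:-1],pr[1:-1,1]) if 0][:0])
        print(" G:",pr[::4,1].astype(int).tolist()); print(" B:",pr[::4,2].astype(int).tolist())
        if tag: save(im,f"{tag}_{n}",(300,185,365,215) if n=="top" else (285,185,350,235),6)
E
python3 - <<'E'
from h import *
delta([.5377,.0365,.0795],138.6); bubble("b1")
E
```

```text
pos [0.537  0.0365 0.0798] tilt [-0.0009 -0.0003] yaw 114.48 F [-5.8  0.9 12.9] M [-0.11  1.18  0.01] t 12.7
shift mm [-0.3  0.6  0.3] turn -24.12 J6 -33.2
top white from 4.5 to 24.5 green min at []
 G: [106, 106, 107, 107, 107, 108, 99, 82, 74, 89, 104, 109, 108, 108, 107, 105, 112, 136, 168, 188, 194, 191, 192, 192, 193, 191, 176, 146, 117, 106]
 B: [57, 57, 57, 57, 58, 58, 54, 46, 43, 50, 57, 59, 59, 59, 58, 55, 67, 104, 152, 183, 191, 188, 188, 188, 190, 186, 165, 123, 75, 55]
scene white from 6.5 to 28.0 green min at []
 G: [113, 113, 113, 113, 111, 113, 112, 104, 91, 84, 94, 104, 111, 115, 113, 112, 111, 116, 132, 164, 188, 203, 208, 208, 207, 208, 206, 194, 171, 143]
 B: [53, 55, 53, 52, 52, 54, 54, 52, 49, 43, 46, 48, 52, 55, 54, 51, 53, 67, 100, 146, 176, 192, 198, 198, 197, 197, 195, 181, 152, 114]
```

```bash
python3 -c "
import cv2,numpy as np
a=cv2.imread('pics/b1_top.png');b=cv2.imread('pics/b1_scene.png');print(a.shape,b.shape)
cv2.imwrite('pics/b1.png',np.vstack([a,b]))"
```

```text
(180, 390, 3) (300, 390, 3)
```

View pics/b1.png

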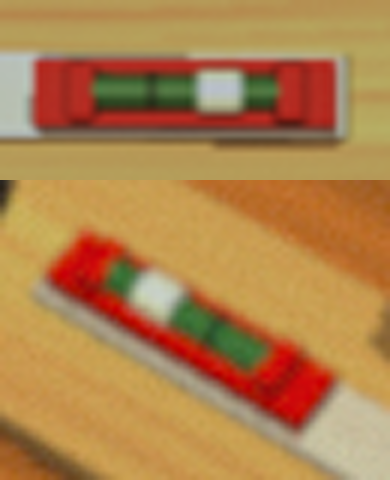

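The bubble, at (220,90) in the top crop, has moved toward the middle (about +14.5 mm). I keep turning.

>>> {"method": "apply_moves", "body": {
  "series": [
    [0.2, -0.4, -0.1, 0, 0, 4, 0],
    [0, 0, -0.12, 0, 0, 4, 0],
    [0, 0, -0.12, 0, 0, 4, 0],
    [0, 0, -0.12, 0, 0, 4, 0],
    [0, 0, -0.12, 0, 0, 4, 0],
    [0, 0, -0.12, 0, 0, 4, 0],
    [0, 0, -0.12, 0, 0, 4, 0],
    [0, 0, -0.12, 0, 0, 4, 0],
    [0, 0, 0, 0, 0, 0, 0],
    [0, 0, 0, 0, 0, 0, 0]
  ]
}}

```text
time_s: 14.35
position: [0.537, 0.0365, 0.0808]
tool_rot: [[0.131, 0.991, 0.0], [0.991, -0.131, -0.0], [-0.0, 0.0, -1.0]]
ft_force: [-3.2, -0.5, 11.8]
grip_width: 0.0104
gripper_force: 113.2
```

Run:
```python
from h import *
delta([.5377,.0365,.0795],106.6); bubble()
```

```text
pos [0.537  0.0365 0.0808] tilt [ 0.0002 -0.0003] yaw 82.47 F [-3.2 -0.5 11.8] M [-0.04  0.78 -0.  ] t 14.35
shift mm [0.1 0.6 1.3] turn -24.13 J6 -1.2
top white from -6.5 to 12.5 green min at []
 G: [105, 105, 105, 105, 106, 108, 98, 81, 74, 88, 99, 118, 152, 179, 191, 193, 192, 192, 193, 196, 182, 137, 88, 85, 99, 110, 109, 108, 108, 108]
 B: [56, 56, 56, 57, 57, 57, 53, 45, 42, 47, 50, 77, 129, 167, 186, 189, 187, 187, 188, 193, 176, 124, 65, 48, 53, 59, 59, 58, 59, 59]
scene white from -4.5 to 17.0 green min at []
 G: [113, 114, 113, 113, 113, 112, 113, 109, 95, 85, 92, 107, 120, 145, 178, 199, 207, 209, 207, 207, 210, 207, 183, 151, 117, 105, 110, 113, 113, 114]
 B: [52, 53, 54, 53, 54, 54, 53, 54, 48, 42, 45, 56, 80, 121, 164, 189, 197, 199, 198, 198, 199, 197, 175, 141, 94, 59, 51, 50, 51, 54]
```

>>> {"method": "apply_moves", "body": {
  "series": [
    [0, -0.2, -0.05, 0, 0, 3, 0],
    [0, 0, -0.05, 0, 0, 3, 0],
    [0, 0, -0.05, 0, 0, 3, 0],
    [0, 0, 0, 0, 0, 0, 0],
    [0, 0, 0, 0, 0, 0, 0],
    [0, 0, 0, 0, 0, 0, 0],
    [0, 0, 0, 0, 0, 0, 0]
  ]
}}

```text
time_s: 15.62
position: [0.537, 0.0365, 0.081]
tool_rot: [[0.285, 0.959, 0.001], [0.959, -0.285, -0.0], [-0.0, 0.001, -1.0]]
ft_force: [-3.3, -0.5, 10.5]
grip_width: 0.0108
gripper_force: 113.2
```

Run:
```python
from h import *
delta([.5377,.0365,.0795],106.6); bubble("b2")
import cv2
cv2.imwrite('pics/b2.png',np.vstack([cv2.imread('pics/b2_top.png'),cv2.imread('pics/b2_scene.png')]))
```

```text
pos [0.537  0.0365 0.081 ] tilt [ 0.0007 -0.0004] yaw 73.47 F [-3.3 -0.5 10.5] M [-0.06  0.73  0.01] t 15.625
shift mm [0.2 0.6 1.5] turn -33.13 J6 7.8
top white from -9.5 to 10.0 green min at []
 G: [105, 105, 105, 105, 105, 107, 99, 79, 63, 76, 127, 177, 194, 193, 192, 191, 192, 192, 195, 178, 137, 92, 74, 83, 100, 110, 109, 108, 108, 108]
 B: [57, 57, 57, 56, 57, 58, 53, 43, 35, 42, 101, 166, 189, 188, 187, 187, 187, 188, 191, 168, 112, 56, 42, 47, 55, 60, 60, 59, 59, 59]
scene white from -7.5 to 14.0 green min at []
 G: [115, 114, 115, 114, 114, 113, 113, 108, 97, 85, 95, 127, 159, 189, 206, 209, 207, 209, 210, 207, 202, 180, 132, 99, 92, 106, 113, 114, 114, 111]
 B: [57, 56, 55, 54, 53, 53, 55, 53, 49, 43, 59, 99, 139, 176, 195, 199, 198, 199, 200, 197, 188, 165, 115, 74, 48, 47, 51, 51, 54, 50]
```

View pics/b2.png

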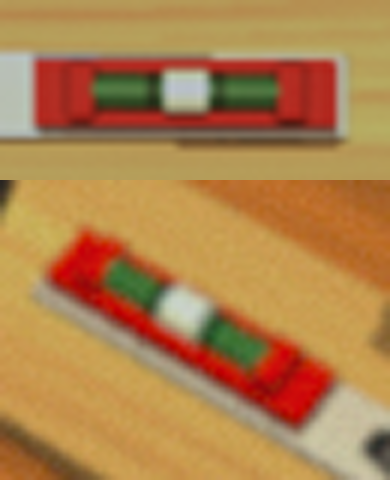

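The white bubble sits between the black lines in both views (offset about 0.3 mm), with about 12 N pressing and the grip held. I hand it in.

```bash
python3 -c "
from rig import env; print(env.close_job())"
```

```text
the job is handed in; nothing more can be done
None
```

I handed the job in with the key in the levelling foot, the bubble about 0.3 mm from the middle of the vial, the level pressed down with about 12 N and the key still gripped; the hand-in returned no verdict.

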